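Flip the sprung riser step down into its catch and stand the salt on it

TASK

The little seasoning riser on the hob has its wooden step folded up. Push the sprung step over until it flips down to the back, press it gently but firmly until it clicks flat under its catch, and then stand the salt shaker upright in the middle of the step. Do not force the riser, and leave the two spice jars where they stand.

Things in the scene. Friction and masses are not known exactly. Their poses are not given: they have to be found in the camera images.
- riser: The riser, fixed to the hob: dark steel base plate 180 x 170 x 8 mm (x, y, z), four telescopic legs, a dark frame and a hinged wooden step. Origin: centre of the plate's underside; z up, +x from hinge to catch (away from the robot). The legs are set by hand 0 to 32 mm above their lowest setting: not measured, different each time; frame, step and catch stand higher by it. The legs do not yield.
- hinge_low (a point): Middle of the hinge axis (along the riser's y) as it would be with the legs at their lowest setting: 66 mm above the riser's origin, 75 mm from it towards the robot. The true axis is 0 to 32 mm higher. Its axes are the riser's. Pressing on the riser with more than 30 N counts as forcing it.
- step_mid_low (a point): Middle of the flat step's top as it would be with the legs at their lowest setting: x = -15, y = 0, z = 70 mm from the riser's origin, 60 mm beyond the hinge. The true top is 0 to 32 mm higher. The salt shaker goes here, within about 25 mm.
- catch_low (a point): Axis of the catch's round steel nose (30 mm wide, 10 mm thick) with the legs at their lowest setting, 123 mm beyond the hinge axis; truly 0 to 32 mm higher. It stands up to 8 mm above the flat step's top. Behind it a dark housing, 40 mm wide, 8 to 28 mm farther on, its top 13 mm above this point. Keep off it.
- step (a joint): Step angle, rad. 0: folded up, leaning 10 deg to the robot; grows towards the riser's +x; 1.75: flat on rubber stops (give 3 mm at 20 N); home above 1.71. Board 8 mm thick, 136 wide, to 120 from the hinge axis. Spring: 0.6 Nm at 0, dead centre 0.95, then drives it on (damped, under 1 s) till the lip rests on the catch nose, 0.09 rad short. There 5 to 15 N down near the lip clicks it in for good.
- salt_shaker: Salt shaker: glass cylinder with a domed metal top, 44 mm across (up to 66 mm height), 90 mm tall, about 0.1 kg, loose, standing upright on the hob. Origin: centre of its underside, z up.
- spice_jar_a: Bystander, not to be moved: spice jar with a yellow lid, the taller and slimmer one, 42 mm across, 106 mm tall. Origin: centre of its underside, z up.
- spice_jar_c: Bystander, not to be moved: spice jar with a yellow lid, the shorter and wider one, 45 mm across, 100 mm tall. Origin: centre of its underside, z up.
Things that resemble listed ones, but are neither listed nor needed, are in the scene too. Leave any blue or orange look-alike of the salt_shaker alone.

How it is judged (in metres and radians):
On the way:
1. the step has clicked flat under its catch (joint above 1.71 rad) with the salt not yet on it (value of joint step above 1.71 rad and contact force between salt_shaker and riser below 0.1 N), for 0.3 s.
At the end, for the whole second after the job is handed in: The step is flat under its catch (joint above 1.71 rad) and the salt shaker stands on it at rest, upright within 0.1 rad, its centre within 30 mm of the step's middle along the riser's x and y; both spice jars are within 25 mm of where they stood (value of joint step above 1.71 rad and x of salt_shaker in the frame of riser between -0.045 and 0.015 m and y of salt_shaker in the frame of riser between -0.03 and 0.03 m and z of salt_shaker in the frame of riser between 0.064 and 0.108 m and angle between salt_shaker's own z axis and vertical below 0.1 rad and contact force between salt_shaker and riser above 0.3 N and linear speed of salt_shaker below 0.02 m/s and distance of each of spice_jar_a, spice_jar_c from where it was at the start of the episode below 0.025 m); the robot touches nothing.
It fails at once if the robot presses on the riser with more than 30 N (contact force between riser and the fingers above 30 N or contact force between riser and the arm above 30 N).
It fails at once if a spice jar is moved by more than 25 mm or tipped (distance of any of spice_jar_a, spice_jar_c from where it was at the start of the episode above 0.025 m or angle between any of spice_jar_a, spice_jar_c's own z axis and vertical above 0.4 rad).
It fails at once if the salt shaker is tipped over (angle between salt_shaker's own z axis and vertical above 0.6 rad).
It also fails if it takes over 64 s, if anything falls off the work surface, if the arm or the gripper's body presses on something with over 40 N, if the wrist force passes 120 N, or if a joint passes its speed limit or range.

ROBOT

A 6-joint arm with a two-finger parallel gripper is mounted at the origin on a cart in front of the work surface, level with it; the furniture and walls round the work are solid. World frame = base frame: x ahead of the robot, y to its left, z up, the work surface at z = 0. Lengths are in m, angles in degrees, forces in N, time in s.
With the tool pointing down it reaches from about 0.35 to 0.725 m from the base axis. Payload 4.3 kg.
Tool frame: the origin (TCP) lies between the finger pads; the fingertips stand ctrl.tip_extent ahead of it and the grasp point (between the pads) lies 2 mm behind it (ctrl.tip_extent is the distance from the TCP to the fingertips, in m); z points along the fingers, y is the line along which they close (so a half turn about z gives the same grasp; the last joint's range is limited). The gripper opens to 85 mm and grips with 20 to 120 N. Pads are 22 mm wide; open, the fingers measure 114 mm over their backs; the gripper's body (76 mm by 85 mm) begins 54 mm behind the grasp point. The pads swing forward as they close: fully open they stand 13 mm farther back than shut.
Start: joints at [-6.32, 21.618, 4.641, 73.018, 0, 83.68], TCP at [0.575, 0, 0.211] pointing down, gripper open.
Joint ranges: [-156.06, 156.06], [-48.1, 94.91], [-58.44, 69.94], [-101.28, 121.22], [-78.64, 73.56], [-180, 180]. Speed limits (degrees/s): [147.25, 147.25, 180, 180, 180, 180].

INTERFACE

Orientations are given as a 3x3 rotation matrix whose columns are the frame's x, y, z axes.
In Python, from bench import ctrl gives the robot as it stands. The module is installed in compiled form; this text tells all that it offers.
- The arm moves only by the shell command python3 -m crank 'ROWS' [OPENING] [FORCE]. ROWS is JSON, a list of rows, each a list of 2 entries, a list of its own where there are three numbers: the shift along the tool's x, y, z normalised to -1 to 1, where 1 is 40 cm, then the turn, a rotation vector about the tool's x, y, z normalised to -1 to 1, where 1 is pi rad. A call has 1 to 20 rows; each row is the pose to reach, as a shift and turn from the pose commanded when the call began, along the tool's axes at that moment, turning the shorter way round; what a row does not reach only later rows make up. A row lasts 1/10 s, in which the tool goes at most 50 mm and 8.59 degrees, less where a joint would pass 70% of its speed; a pose out of reach is approached as far as the arm can. A call with a number of a shift or a turn outside -1 to 1 is refused whole. A call with a gripper value outside its range is refused whole. OPENING is the opening, from 0 (shut) to 1 (fully open), set as the call begins (- or left out, the last holds). The fingers move at their own pace and stop on an object; FORCE is the grip in N (left out, the last holds). Time passes only in rows, so rows that repeat a pose let the fingers close. It gives the time, the measured TCP pose, the force, the opening and the grip force at its end, in the units of the state.
- ctrl.get_obs(): the state, without advancing time (a new reading comes with each control period).
- ctrl.read_camera(name): name is "scene" or "side" or "wrist"; returns a dict with "image" (480x640x3 uint8, red, green, blue), "depth" (480x640 float32, m along the optical axis (not along the pixel's ray), 0 where there is no reading), "camera_matrix" (3x3 intrinsics, pixels), "D" ([k1, k2, p1, p2, k3] as OpenCV has them; the pictures are not rectified), "eye" and "orientation" of the camera in the world. Camera axes: x right, y up, looking along -z (the intrinsics and any distortion apply to the point x, -y, -z); pixel columns grow to the right and rows downward; lengths in m; the calibration is good to about 2 mm. A picture is of the moment at which its call begins.
- ctrl.job_done(): hands the job in; it is judged then, once.
The state is a dict: "time_s": time; "joint_positions": joint angles; "qvel": joint speeds; "joint_torque": joint torques, N m; "eef_pos": TCP position; "ee_rot": TCP orientation; "force": force on the tool from outside, world axes, zero at the start; "torque": the same for the moment, N m; "finger_gap": finger opening in m; "grip_force": force on a finger pad.
Only numpy, scipy, OpenCV 4.12 (cv2) and the standard library are available. Lean on these libraries where they do the work, as an engineer would, in place of code of your own. Each camera call takes 0.05 s, during which the arm holds its last target. There are 200 camera calls.

## Working session

There is one attempt and no reset: what is moved stays moved. The work goes in short steps, Python scripts to look and compute and a shell command to move; the robot and the scene stay as the last step left them, time stands still between calls to the robot, and variables do not carry over. Pictures are saved under pics/ and viewed, at most 10 in all, crops included, and the job is handed in when it is done.

```bash
mkdir -p pics; cat > h.py <<'E'
import numpy as np, cv2
from bench import ctrl
def cam(n):
    d=ctrl.read_camera(n); return d
def cloud(d):
    K=np.array(d["camera_matrix"]);D=np.array(d["D"],float)
    u,v=np.meshgrid(np.arange(640),np.arange(480))
    p=cv2.undistortPoints(np.stack([u,v],-1).reshape(-1,1,2).astype(np.float64),K,D).reshape(480,640,2)
    z=d["depth"].astype(float)
    P=np.stack([p[...,0]*z,-p[...,1]*z,-z],-1)
    W=P@np.array(d["orientation"]).T+np.array(d["eye"])
    W[z==0]=np.nan
    return W
def save(d,name): cv2.imwrite("pics/"+name,cv2.cvtColor(d["image"],cv2.COLOR_RGB2BGR))
E
python3 - <<'E'
from h import *
ims=[]
for n in ["scene","side"]:
    d=cam(n); save(d,n+"0.png"); np.savez(n+"0.npz",W=cloud(d),im=d["image"]); print(n,d["eye"],np.round(d["orientation"],2).tolist(),d["D"])
o=ctrl.get_obs(); print(o["eef_pos"],np.round(o["ee_rot"],3).tolist(),o["force"],ctrl.tip_extent,o["time_s"])
E
```

```text
scene [ 0.03389047 -0.57125827  0.55972844] [[0.71, 0.38, -0.59], [-0.7, 0.41, -0.58], [0.01, 0.83, 0.56]] [-0.12148962  0.          0.          0.          0.        ]
side [0.22255661 0.52160098 0.62257837] [[-0.87, 0.29, -0.4], [-0.49, -0.54, 0.68], [-0.02, 0.79, 0.61]] [-0.04566885  0.          0.          0.          0.        ]
[5.74395018e-01 9.06739922e-05 2.09870107e-01] [[-0.0, 1.0, -0.002], [1.0, 0.0, 0.0], [0.0, -0.002, -1.0]] [ 0.44436027  0.06734745 -0.57392679] 0.017 0.1
```

View pics/scene0.png

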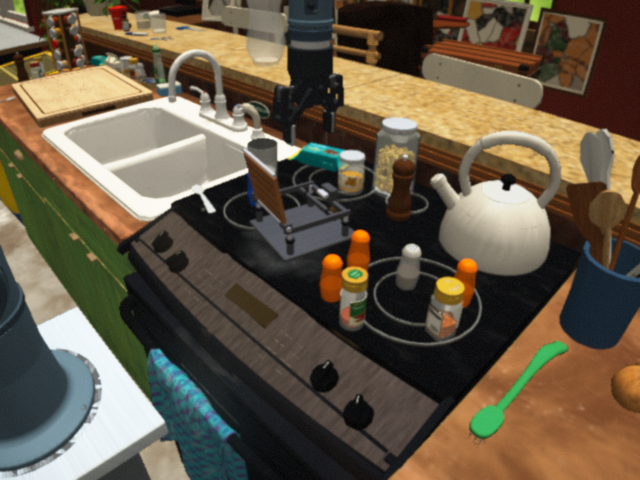

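View pics/side0.png

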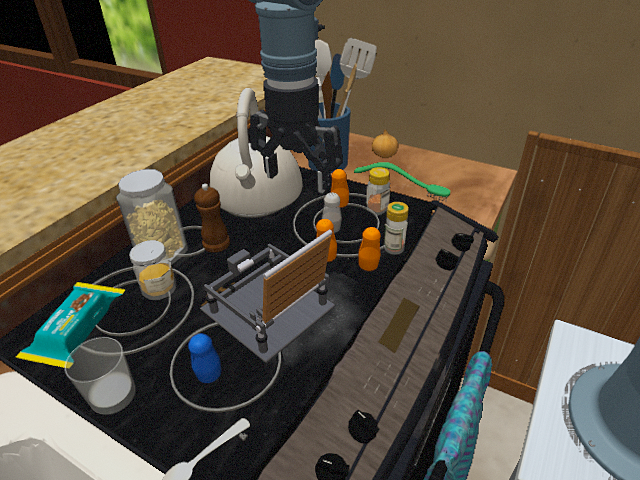

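Candidates for the salt: white/glass shaker with a grey top at scene (408,267) / side (332,212). Look-alikes are orange at scene (331,278), (358,250), (466,282) and blue at side (205,357). The jars are at scene (352,298) and (445,308). By the description I choose the white one. The riser is at scene (300,220) / side (268,300), with its step folded up.

```bash
python3 - <<'E'
from h import *
for n,boxes in [("scene",dict(salt=(396,243,422,292),jarA=(338,265,370,330),jarC=(425,277,466,340),or1=(318,252,345,302),or2=(347,230,372,270),or3=(455,258,478,308))),("side",dict(salt=(320,191,344,232),jarA=(384,202,410,254),jarC=(365,167,392,215),or1=(357,226,384,272),or2=(315,218,336,263),or3=(330,168,350,208),blue=(188,332,222,384)))]:
    z=np.load(n+"0.npz");W=z["W"];im=z["im"];print(n)
    for k,(a,b,c,d) in boxes.items():
        P=W[b:d,a:c].reshape(-1,3);P=P[np.isfinite(P).all(1)&(P[:,2]>0.015)&(P[:,2]<.13)]
        m=np.median(P,0);P=P[np.hypot(*(P-m)[:,:2].T)<.04]
        (cx,cy),r=cv2.minEnclosingCircle(P[:,:2].astype(np.float32))
        top=np.percentile(P[:,2],99); T=P[P[:,2]>top-.008]
        print(k,"med",m.round(3),"circ",round(cx,3),round(cy,3),round(r,3),"top",round(top,3),T.mean(0).round(3))
# riser: points in box, by color
    hsv=cv2.cvtColor(im,cv2.COLOR_RGB2HSV)
    b=(slice(140,260),slice(225,360)) if n=="scene" else (slice(225,360),slice(195,340))
    w=W[b].reshape(-1,3);h=hsv[b].reshape(-1,3)
    pl=w[(abs(w[:,2]-.008)<.004)&(h[:,2]>60)&(h[:,1]<90)]
    r=cv2.minAreaRect(pl[:,:2].astype(np.float32));print("plate",len(pl),np.round(r[0],3),np.round(r[1],3),r[2])
    st=w[(h[:,0]<20)&(h[:,1]>90)&(h[:,2]>60)&(w[:,2]>.06)&(w[:,2]<.25)]
    c=st.mean(0);U,S,V=np.linalg.svd(st-c,full_matrices=False)
    print("step",len(st),c.round(3),"n",V[2].round(3),"zmin/max",np.percentile(st[:,2],[1,99]).round(3),"ext",[np.ptp((st-c)@v).round(3) for v in V],V.round(2).tolist())
d=np.load("scene0.npz")["im"]; 
s=cv2.cvtColor(np.load("side0.npz")["im"],cv2.COLOR_RGB2BGR)[180:360,190:420]
q=cv2.cvtColor(d,cv2.COLOR_RGB2BGR)[140:320,220:450]
cv2.imwrite("pics/crop1.png",cv2.resize(np.vstack([s,q]),None,fx=1.65,fy=1.65,interpolation=cv2.INTER_CUBIC))
E
```

```text
scene
salt med [ 0.615 -0.215  0.055] circ 0.626 -0.208 0.022 top 0.089 [ 0.622 -0.211  0.086]
jarA med [ 0.468 -0.212  0.07 ] circ 0.478 -0.204 0.022 top 0.107 [ 0.476 -0.206  0.105]
jarC med [ 0.554 -0.327  0.068] circ 0.569 -0.321 0.027 top 0.101 [ 0.567 -0.323  0.099]
or1 med [ 0.488 -0.144  0.062] circ 0.495 -0.135 0.02 top 0.089 [ 0.497 -0.136  0.086]
or2 med [ 0.581 -0.125  0.059] circ 0.589 -0.118 0.021 top 0.09 [ 0.59  -0.118  0.087]
or3 med [ 0.648 -0.316  0.074] circ 0.658 -0.305 0.019 top 0.089 [ 0.657 -0.304  0.086]
plate 2753 [0.76 0.13] [0.51 0.32] 1.8634295463562012
step 1425 [0.538 0.039 0.122] n [-0.382  0.196 -0.903] zmin/max [0.061 0.181] ext [np.float64(0.303), np.float64(0.353), np.float64(0.177)] [[-0.05, 0.97, 0.23], [0.92, 0.13, -0.36], [-0.38, 0.2, -0.9]]
side
salt med [ 0.617 -0.195  0.066] circ 0.627 -0.204 0.021 top 0.091 [ 0.626 -0.204  0.088]
jarA med [ 0.474 -0.19   0.072] circ 0.478 -0.203 0.023 top 0.108 [ 0.477 -0.201  0.106]
jarC med [ 0.563 -0.306  0.069] circ 0.57 -0.321 0.027 top 0.104 [ 0.569 -0.318  0.101]
or1 med [ 0.497 -0.121  0.055] circ 0.502 -0.13 0.021 top 0.091 [ 0.5   -0.131  0.087]
or2 med [ 0.585 -0.111  0.073] circ 0.59 -0.112 0.02 top 0.091 [ 0.592 -0.112  0.088]
or3 med [ 0.647 -0.289  0.07 ] circ 0.658 -0.3 0.021 top 0.091 [ 0.659 -0.298  0.088]
blue med [0.603 0.235 0.058] circ 0.613 0.228 0.021 top 0.09 [0.61  0.23  0.087]
plate 3983 [0.671 0.019] [0.324 0.369] 28.837217330932617
step 2757 [0.535 0.078 0.131] n [-0.694  0.034 -0.719] zmin/max [0.064 0.181] ext [np.float64(0.297), np.float64(0.283), np.float64(0.201)] [[-0.23, 0.94, 0.26], [0.68, 0.35, -0.64], [-0.69, 0.03, -0.72]]
```

View pics/crop1.png

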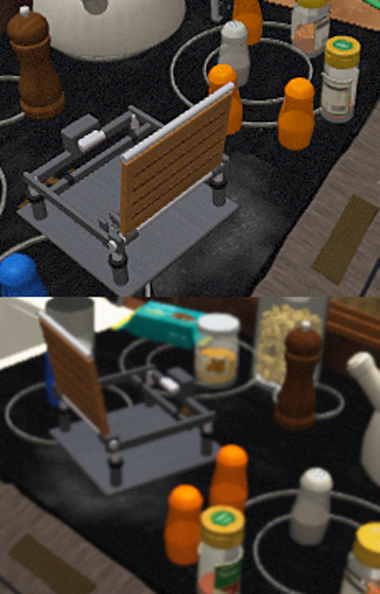

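The crop confirms the shaker: white with a grey dome, at side (332,212), with orange ones in front of and behind it. Next I fit the riser more tightly, using the largest connected components.

```bash
python3 - <<'E'
from h import *
def big(m,seed):
    m=cv2.morphologyEx(m.astype(np.uint8),cv2.MORPH_OPEN,np.ones((2,2),np.uint8))
    n,l,s,c=cv2.connectedComponentsWithStats(m)
    return l==(1+np.argmax(s[1:,4]))
for n in ["scene","side"]:
    z=np.load(n+"0.npz");W=z["W"];im=z["im"]
    hsv=cv2.cvtColor(im,cv2.COLOR_RGB2HSV).astype(int)
    b=np.zeros((480,640),bool); 
    if n=="scene": b[140:265,225:360]=1; st=b&(np.arange(640)[None]<292)
    else: b[225:362,195:342]=1; st=b
    with np.errstate(all="ignore"):
        near=b&(abs(W[...,0]-.6)<.16)&(abs(W[...,1]-.06)<.16)
    print(n,"sample plate hsv",hsv[(240,300) if n=="scene" else (335,275)])
    pm=big(near&(abs(W[...,2]-.008)<.006)&(hsv[...,2]>45)&(hsv[...,0]>100)&(hsv[...,0]<135),0)
    P=W[pm]; r=cv2.minAreaRect(P[:,:2].astype(np.float32)); print("plate",len(P),np.round(r[0],4),np.round(r[1],4),round(r[2],1),"z",np.median(P[:,2]).round(4))
    print(np.round(cv2.boxPoints(r),3).tolist())
    sm=big(st&near&(hsv[...,0]<22)&(hsv[...,1]>70)&(hsv[...,2]>40)&(W[...,2]>.05),0)
    S=W[sm];S=S[S[:,2]<.25]
    for _ in range(3):
        c=S.mean(0);V=np.linalg.svd(S-c,full_matrices=False)[2];d=(S-c)@V[2];S=S[abs(d)<max(.004,2.5*np.median(abs(d)))] if _<2 else S
    print("step",len(S),c.round(4),V.round(3).tolist(),[np.ptp((S-c)@v).round(3) for v in V],"z",np.percentile(S[:,2],[1,99]).round(3))
    lip=st&near&(W[...,2]>.13)
    L=W[lip];print("top of step z99.5",np.percentile(L[:,2],[90,98,99.7]).round(4)); T=L[L[:,2]>np.percentile(L[:,2],98)-.006]; print("lip ext",T[:,:2].min(0).round(3),T[:,:2].max(0).round(3),T.mean(0).round(3))
E
```

```text
scene sample plate hsv [120  20 103]
plate 1909 [0.6128 0.062 ] [0.1646 0.1757] 77.0 z nan
[[0.5090000033378601, 0.0020000000949949026], [0.6800000071525574, -0.03799999877810478], [0.7170000076293945, 0.12200000137090683], [0.5460000038146973, 0.16200000047683716]]
step 1069 [0.524  0.068  0.1326] [[-0.153, -0.949, -0.276], [-0.229, -0.238, 0.944], [-0.961, 0.207, -0.181]] [np.float64(0.154), np.float64(0.121), np.float64(0.007)] z [0.078 0.181]
top of step z99.5 [0.188  0.2518 0.2557]
lip ext [ 0.518 -0.009] [0.528 0.01 ] [ 0.522 -0.002  0.252]
side sample plate hsv [120  24 105]
plate 2657 [0.61   0.0622] [0.1627 0.1762] 75.7 z nan
[[0.5049999952316284, 0.004999999888241291], [0.675000011920929, -0.03799999877810478], [0.7149999737739563, 0.11900000274181366], [0.5450000166893005, 0.16300000250339508]]
step 2474 [0.529  0.0905 0.1312] [[-0.262, -0.933, 0.245], [-0.11, 0.281, 0.953], [0.959, -0.223, 0.177]] [np.float64(0.153), np.float64(0.13), np.float64(0.006)] z [0.073 0.179]
top of step z99.5 [0.1885 0.1899 0.1905]
lip ext [0.503 0.018] [0.54  0.152] [0.521 0.09  0.188]
```

Riser: centre (0.6115, 0.0625), yaw -13.3°. The lip top at z≈0.190 puts the hinge axis at (0.5385, 0.080, ~0.071), so the legs are about 5 mm up. The plate size, the 10° lean and the lip position all agree with the text. Now I go in front of the step with the gripper shut.

```bash
python3 -m crank '[[[0,0,-0.17],[0,0,0.04]],[[0,0,-0.17],[0,0,0.074]],[[0.12,-0.12,-0.17],[0,0,0.074]],[[0.2375,-0.25,-0.17],[0,0,0.074]],[[0.2375,-0.25,-0.17],[0,0,0.074]],[[0.2375,-0.25,-0.05],[0,0,0.074]],[[0.2375,-0.25,0.085],[0,0,0.074]],[[0.2375,-0.25,0.085],[0,0,0.074]],[[0.2375,-0.25,0.085],[0,0,0.074]],[[0.2375,-0.25,0.085],[0,0,0.074]],[[0.2375,-0.25,0.085],[0,0,0.074]]]' 0 30
python3 - <<'E'
from h import *
o=ctrl.get_obs();print(np.round(o["ee_rot"],3).tolist(),ctrl.tip_extent,o["force"])
d=cam("side");W=cloud(d)
s=cv2.cvtColor(d["image"],cv2.COLOR_RGB2BGR)[180:380,180:420]
cv2.imwrite("pics/p1.png",cv2.resize(s,None,fx=2.5,fy=2.5))
E
```

```text
time_s: 1.2
eef_pos: [0.4784, 0.095, 0.1799]
ee_rot: [[0.231, 0.973, 0.007], [0.973, -0.231, 0.0], [0.002, 0.006, -1.0]]
force: [-0.2, 0.8, -0.5]
finger_gap: 0.0002
grip_force: 0.0
[[0.231, 0.973, 0.007], [0.973, -0.231, 0.0], [0.002, 0.006, -1.0]] 0.017 [-0.23913074  0.80466225 -0.532537  ]
```

View pics/p1.png

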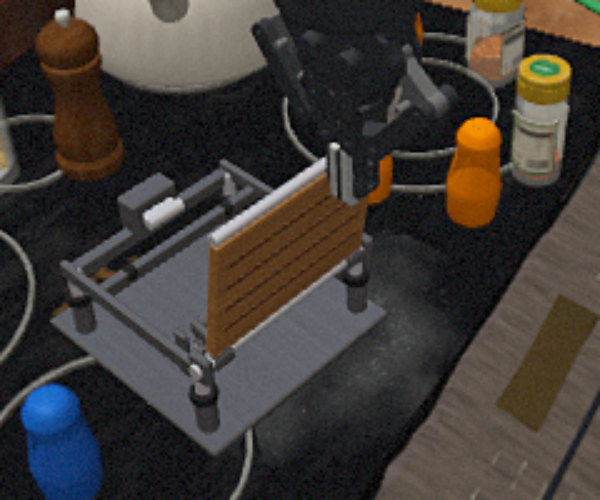

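The side view shows the shut fingers (crop (345,185)) on the robot side of the folded board, near its top edge, which is the start pose I wanted. First I make contact and push to upright, checking the force.

```bash
python3 -m crank '[[[0,0.025,0],[0,0,0]],[[0,0.05,0],[0,0,0]],[[0,0.065,0],[0,0,0]],[[0,0.08,0],[0,0,0]],[[0,0.09,0],[0,0,0]],[[0,0.1,0],[0,0,0]],[[0,0.11,0],[0,0,0]],[[0,0.11,0],[0,0,0]]]'
```

```text
time_s: 2.05
eef_pos: [0.5183, 0.0848, 0.1766]
ee_rot: [[0.231, 0.973, 0.0], [0.973, -0.231, -0.0], [0.0, 0.0, -1.0]]
force: [0.0, -0.1, -0.8]
finger_gap: 0.0004
grip_force: 0.0
```

```bash
python3 -m crank '[[[0,0.01,0],[0,0,0]],[[0,0.02,0],[0,0,0]],[[0,0.03,0],[0,0,0]],[[0,0.03,0],[0,0,0]]]'
python3 - <<'E'
from h import *
a=[]
for n,(x,y) in dict(scene=(200,110),side=(190,180)).items():
    d=cam(n);a.append(cv2.cvtColor(d["image"],cv2.COLOR_RGB2BGR)[y:y+190,x:x+190])
cv2.imwrite("pics/p2.png",cv2.resize(np.hstack(a),None,fx=2.1,fy=2.1))
o=ctrl.get_obs();print(o["force"],o["joint_torque"])
E
```

```text
time_s: 2.45
eef_pos: [0.5302, 0.082, 0.1767]
ee_rot: [[0.231, 0.973, 0.001], [0.973, -0.231, -0.0], [0.0, 0.001, -1.0]]
force: [-0.3, -1.4, -0.5]
finger_gap: 0.0004
grip_force: 0.0
[ 0.0427606  -0.45696744  0.01368298] [-6.08322141e-02 -4.23854899e+01  2.65885270e+01 -4.19105322e-02
 -3.72290961e-03 -7.95444466e-04]
```

View pics/p2.png

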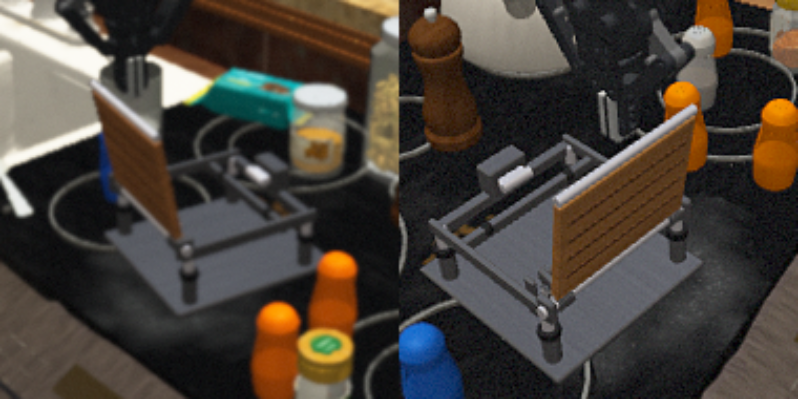

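```bash
python3 - <<'E'
from h import *
o=ctrl.get_obs();print(o["eef_pos"],o["time_s"],o["qvel"],o["joint_positions"])
for n in["scene","side"]:
    d=cam(n);W=cloud(d);save(d,n+"2.png")
    c=np.array([.5385,.0798]);ux=np.array([.973,-.23]);uy=np.array([.23,.973])
    r=(W[...,:2]-c); s=r@ux;t=r@uy;z=W[...,2]
    for k in range(-6,8):
        # profile in 1cm slices of t : max z with s
        m=(abs(t-k*.01)<.005)&(abs(s)<.1)&(z<.3)&(z>.1)
        if m.sum(): 
            zz=z[m];ss=s[m]; out=[]
            for lo in np.arange(.10,.26,.02):
                q=(zz>=lo)&(zz<lo+.02)
                if q.sum(): out.append((round(lo,2),round(float(ss[q].min()*1e3)),round(float(ss[q].max()*1e3)),int(q.sum())))
            print(n,k,out)
E
```

```text
[0.52956909 0.08205357 0.17667713] 2.55 [ 0.10285231 -0.27144351 -0.30103127  0.03989247  0.04356229  0.12234488] [ 2.02380878e+00  1.77446731e+01 -5.99086745e+00  6.62675665e+01
  1.34094488e-04  1.05348044e+02]
scene -6 [(np.float64(0.1), -10, 3, 24), (np.float64(0.12), -13, -3, 24), (np.float64(0.14), -16, -10, 23), (np.float64(0.16), -20, -10, 29), (np.float64(0.18), -20, -15, 16)]
scene -5 [(np.float64(0.1), -9, -5, 18), (np.float64(0.12), -13, -9, 14), (np.float64(0.14), -17, -12, 17), (np.float64(0.16), -19, -16, 17), (np.float64(0.18), -22, -16, 14)]
scene -4 [(np.float64(0.1), -9, -5, 14), (np.float64(0.12), -13, -8, 17), (np.float64(0.14), -17, -13, 17), (np.float64(0.16), -20, -16, 22), (np.float64(0.18), -22, -14, 13)]
scene -3 [(np.float64(0.1), -9, -6, 17), (np.float64(0.12), -13, -9, 16), (np.float64(0.14), -17, -13, 15), (np.float64(0.16), -20, -16, 19), (np.float64(0.18), -22, -15, 16)]
scene -2 [(np.float64(0.1), -9, -5, 14), (np.float64(0.12), -13, -10, 14), (np.float64(0.14), -16, -13, 16), (np.float64(0.16), -21, -17, 18), (np.float64(0.18), -22, -17, 12), (np.fl
[... 3955 characters left out ...]
]
side 4 [(np.float64(0.1), -11, -6, 39), (np.float64(0.12), -14, -9, 40), (np.float64(0.14), -17, -13, 41), (np.float64(0.16), -22, -16, 52), (np.float64(0.18), -22, -15, 37)]
side 5 [(np.float64(0.1), -10, -6, 38), (np.float64(0.12), -14, -10, 40), (np.float64(0.14), -18, -13, 38), (np.float64(0.16), -21, -17, 50), (np.float64(0.18), -22, -15, 42)]
side 6 [(np.float64(0.1), -10, -6, 39), (np.float64(0.12), -14, -9, 40), (np.float64(0.14), -18, -14, 44), (np.float64(0.16), -22, -17, 50), (np.float64(0.18), -22, -15, 45)]
side 7 [(np.float64(0.1), -9, -2, 34), (np.float64(0.12), -14, -5, 41), (np.float64(0.14), -17, -7, 45), (np.float64(0.16), -21, -10, 47), (np.float64(0.18), -22, -14, 27)]
```

```bash
python3 - <<'E'
from h import *
a=[]
for n,(x,y) in dict(scene=(210,80),side=(250,150)).items():
    d=cam(n);W=cloud(d);a.append(cv2.resize(cv2.cvtColor(d["image"],cv2.COLOR_RGB2BGR)[y:y+100,x:x+100],None,fx=4,fy=4,interpolation=cv2.INTER_NEAREST))
    c=np.array([.5385,.0798]);ux=np.array([.973,-.23]);uy=np.array([.23,.973])
    r=(W[...,:2]-c); s=r@ux;t=r@uy;z=W[...,2]
    m=(s>-.03)&(s<.015)&(abs(t)<.02)&(z>.187)&(z<.25)
    v,u=np.where(m); i=np.argsort(z[m])[:25]
    for j in i[::2]: print(n,u[j],v[j],np.round([s[v[j],u[j]]*1e3,t[v[j],u[j]]*1e3,z[v[j],u[j]]*1e3]))
cv2.imwrite("pics/p3.png",np.hstack(a))
E
```

```text
scene 261 163 [-17. -11. 187.]
scene 257 159 [-16.   9. 187.]
scene 257 162 [-22.  -3. 187.]
scene 253 158 [-21.  17. 187.]
scene 257 160 [-18.   5. 187.]
scene 259 162 [-19.  -6. 188.]
scene 262 163 [-16. -13. 188.]
scene 263 164 [-17. -18. 188.]
scene 256 159 [-19.   8. 188.]
scene 255 158 [-19.  13. 188.]
scene 254 157 [-19.  18. 188.]
scene 256 158 [-17.  12. 189.]
scene 259 161 [-19.  -5. 189.]
side 308 248 [-21. -14. 187.]
side 295 252 [-14.   5. 187.]
side 292 258 [-20.  17. 187.]
side 309 246 [-19. -19. 187.]
side 299 254 [-22.   4. 187.]
side 304 246 [-14. -13. 188.]
side 297 254 [-19.   7. 188.]
side 307 248 [-21. -13. 188.]
side 305 250 [-22.  -8. 188.]
side 294 256 [-20.  13. 188.]
side 307 246 [-18. -16. 188.]
side 301 248 [-14.  -7. 188.]
side 300 252 [-20.   1. 188.]
```

View pics/p3.png

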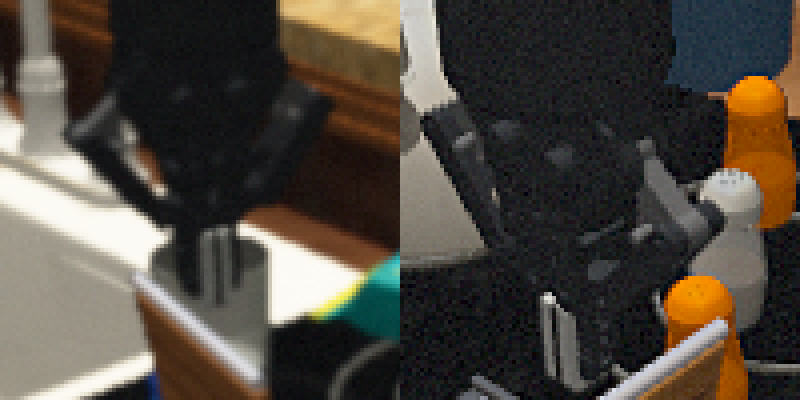

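```bash
python3 - <<'E'
from h import *
c=np.array([.5385,.0798]);ux=np.array([.973,-.23]);uy=np.array([.23,.973])
def proj(d,P):
    K=np.array(d["camera_matrix"]);R=np.array(d["orientation"]);q=(np.array(P)-d["eye"])@R; q=q*[1,-1,-1]
    return cv2.projectPoints(q.reshape(-1,1,3).astype(float),np.zeros(3),np.zeros(3),K,np.array(d["D"],float))[0].reshape(-1,2).round(1).tolist()
o=ctrl.get_obs();p=o["eef_pos"];R=np.array(o["ee_rot"])
for n,pts in dict(scene=[(266,u) for u in range(139,162,2)],side=[(294,v) for v in range(223,256,3)]).items():
    d=cam(n);W=cloud(d)
    for u,v in pts:
        w=W[v,u];r=w[:2]-c;print(n,u,v,np.round([r@ux*1e3,r@uy*1e3,w[2]*1e3]))
    print("tcp,tip,-40mm:",proj(d,[p,p+R[:,2]*.017,p-R[:,2]*.04]))
E
```

```text
scene 266 139 [ -5. -11. 233.]
scene 266 141 [ -5. -11. 228.]
scene 266 143 [ -4.  -9. 224.]
scene 266 145 [ -6. -11. 221.]
scene 266 147 [ -5. -11. 217.]
scene 266 149 [ -4.  -8. 212.]
scene 266 151 [ -6. -12. 209.]
scene 266 153 [ -7. -12. 205.]
scene 266 155 [ -7. -12. 201.]
scene 266 157 [112. 250.  69.]
scene 266 159 [111. 249.  64.]
scene 266 161 [110. 247.  59.]
tcp,tip,-40mm: [[262.6, 165.0], [263.0, 173.1], [261.5, 145.4]]
side 294 223 [-23.  11. 248.]
side 294 226 [-22.  11. 242.]
side 294 229 [-17.   6. 232.]
side 294 232 [-15.   5. 225.]
side 294 235 [-15.   6. 220.]
side 294 238 [-16.   7. 215.]
side 294 241 [-16.   7. 210.]
side 294 244 [nan nan nan]
side 294 247 [-16.   8. 200.]
side 294 250 [ 163. -150.   -0.]
side 294 253 [-16.  10. 190.]
tcp,tip,-40mm: [[295.7, 254.7], [296.4, 263.3], [294.1, 233.4]]
```

```bash
python3 - <<'E'
from h import *
for n in ["scene","side"]:
    W=np.load(n+"0.npz")["W"]
    m=(abs(W[...,0]-.575)<.075)&(abs(W[...,1])<.02)&(W[...,2]>.2)&(W[...,2]<.45)
    P=W[m];
    for lo in np.arange(.2,.34,.01):
        q=P[(P[:,2]>=lo)&(P[:,2]<lo+.01)]
        if len(q)>2: print(n,round(lo,2),len(q),q[:,:2].min(0).round(3),q[:,:2].max(0).round(3))
o=ctrl.get_obs();print(o["eef_pos"],o["joint_positions"])
E
```

```text
scene 0.24 60 [ 0.522 -0.012] [0.623 0.012]
scene 0.25 129 [ 0.517 -0.013] [0.631 0.013]
scene 0.26 144 [ 0.517 -0.013] [0.631 0.013]
scene 0.27 142 [ 0.518 -0.012] [0.63  0.014]
scene 0.28 123 [ 0.507 -0.013] [0.646 0.013]
scene 0.29 275 [ 0.5   -0.015] [0.647 0.014]
scene 0.3 364 [ 0.501 -0.019] [0.649 0.014]
scene 0.31 398 [ 0.501 -0.02 ] [0.648 0.016]
scene 0.32 351 [ 0.503 -0.02 ] [0.645 0.014]
scene 0.33 426 [ 0.504 -0.02 ] [0.644 0.014]
scene 0.34 424 [ 0.505 -0.014] [0.642 0.014]
side 0.24 39 [ 0.525 -0.011] [0.624 0.011]
side 0.25 140 [ 0.518 -0.012] [0.632 0.012]
side 0.26 162 [ 0.518 -0.012] [0.63  0.012]
side 0.27 164 [ 0.518 -0.011] [0.631 0.012]
side 0.28 138 [ 0.514 -0.012] [0.642 0.014]
side 0.29 361 [ 0.5   -0.013] [0.649 0.016]
side 0.3 451 [ 0.5   -0.017] [0.649 0.018]
side 0.31 538 [ 0.502 -0.017] [0.646 0.019]
side 0.32 435 [ 0.503 -0.018] [0.645 0.02 ]
side 0.33 610 [ 0.505 -0.013] [0.645 0.02 ]
side 0.34 627 [ 0.506 -0.014] [0.643 0.015]
[0.52945122 0.0821221  0.17677709] [ 2.03275938e+00  1.77205888e+01 -6.00949626e+00  6.62625894e+01
 -1.67538719e-03  1.05349918e+02]
```

The fingers stopped above the board. Both cameras put the shut tips at z≈0.198 while the reading implies 0.160, and the start picture shows the same 38 mm, so shut tip z = reading + 21 mm. I back off and go in 38 mm lower.

```bash
python3 -m crank '[[[0,0,-0.05],[0,0,0]],[[0,-0.08,-0.05],[0,0,0]],[[0,-0.15,-0.05],[0,0,0]],[[0,-0.15,0.03],[0,0,0]],[[0,-0.15,0.095],[0,0,0]],[[0,-0.15,0.095],[0,0,0]],[[0,-0.12,0.095],[0,0,0]],[[0,-0.1,0.095],[0,0,0]],[[0,-0.085,0.095],[0,0,0]],[[0,-0.07,0.095],[0,0,0]],[[0,-0.055,0.095],[0,0,0]],[[0,-0.04,0.095],[0,0,0]],[[0,-0.04,0.095],[0,0,0]]]'
```

```text
time_s: 4.15
eef_pos: [0.5131, 0.0861, 0.1389]
ee_rot: [[0.23, 0.973, -0.003], [0.973, -0.23, 0.001], [0.0, -0.003, -1.0]]
force: [-5.6, 1.7, 4.7]
finger_gap: 0.0
grip_force: 2.9
```

```bash
python3 -m crank '[[[0,0.02,0],[0,0,0]],[[0,0.045,0],[0,0,0]],[[0,0.07,0.005],[0,0,0]],[[0,0.096,0.008],[0,0,0]],[[0,0.12,0.018],[0,0,0]],[[0,0.145,0.031],[0,0,0]]]'; python3 -m crank '[[[0,0.021,0.013],[0,0,0]],[[0,0.038,0.027],[0,0,0]],[[0,0.05,0.039],[0,0,0]],[[0,0.062,0.055],[0,0,0]],[[0,0.074,0.07],[0,0,0]],[[0,0.074,0.07],[0,0,0]],[[0,0.06,-0.06],[0,0,0]],[[0,0.06,-0.06],[0,0,0]],[[0,0.06,-0.06],[0,0,0]],[[0,0.06,-0.06],[0,0,0]],[[0,0.06,-0.06],[0,0,0]],[[0,0.06,-0.06],[0,0,0]]]'
python3 - <<'E'
from h import *
a=[]
for n,(x,y) in dict(scene=(210,110),side=(190,180)).items():
    d=cam(n);W=cloud(d);a.append(cv2.cvtColor(d["image"],cv2.COLOR_RGB2BGR)[y:y+180,x:x+180])
    c=np.array([.5385,.0798]);ux=np.array([.973,-.23]);uy=np.array([.23,.973])
    r=(W[...,:2]-c); s=r@ux;t=r@uy;z=W[...,2]
    for k in range(0,17):
        m=(abs(t+.045 if n=="scene" else t-.045)<.015)&(abs(s-.01*k)<.004)&(z>.03)&(z<.13)
        if m.sum()>2: print(n,k*10,m.sum(),np.percentile(z[m]*1e3,[10,50,90]).round(1))
cv2.imwrite("pics/p4.png",cv2.resize(np.hstack(a),None,fx=2.2,fy=2.2))
E
```

```text
time_s: 4.75
eef_pos: [0.5706, 0.0727, 0.1274]
ee_rot: [[0.23, 0.973, 0.0], [0.973, -0.23, 0.001], [0.001, -0.0, -1.0]]
force: [-2.8, 0.8, 6.7]
finger_gap: -0.0001
grip_force: 3.1
time_s: 5.95
eef_pos: [0.5929, 0.0669, 0.1491]
ee_rot: [[0.23, 0.973, -0.002], [0.973, -0.23, -0.0], [-0.001, -0.002, -1.0]]
force: [-0.6, -0.3, 0.1]
finger_gap: -0.0003
grip_force: 0.0
scene 0 39 [70.  74.6 77.5]
scene 10 29 [74.1 74.9 76.6]
scene 20 32 [75.2 76.3 77.1]
scene 30 36 [75.7 77.3 78. ]
scene 40 28 [77.3 78.  79.2]
scene 50 35 [78.1 79.1 80.2]
scene 60 30 [78.8 79.7 81. ]
scene 70 34 [79.6 80.8 81.6]
scene 80 34 [79.7 81.1 83. ]
scene 90 33 [81.1 82.5 83.4]
scene 100 29 [81.9 82.8 83.8]
scene 110 44 [59.6 82.7 84.5]
scene 120 14 [83.2 84.5 85.4]
scene 140 38 [56.9 64.1 65.4]
scene 150 7 [63.  63.4 64.4]
side 0 138 [48.4 73.3 77.5]
side 10 72 [73.6 75.2 76.8]
side 20 72 [74.9 76.5 77.9]
side 30 73 [76.2 77.6 78.9]
side 40 73 [76.6 78.3 79.7]
side 50 70 [77.8 79.3 80.7]
side 60 62 [79.1 80.3 81.2]
side 70 60 [79.8 80.9 82.4]
side 80 66 [80.4 81.7 82.6]
side 90 65 [81.4 82.5 83.8]
side 100 60 [82.3 83.5 84.8]
side 110 54 [83.  84.1 85.1]
side 120 31 [83.1 84.7 85.8]
side 140 31 [61.8 64.7 66.1]
side 150 13 [63.5 64.7 65.8]
```

View pics/p4.png

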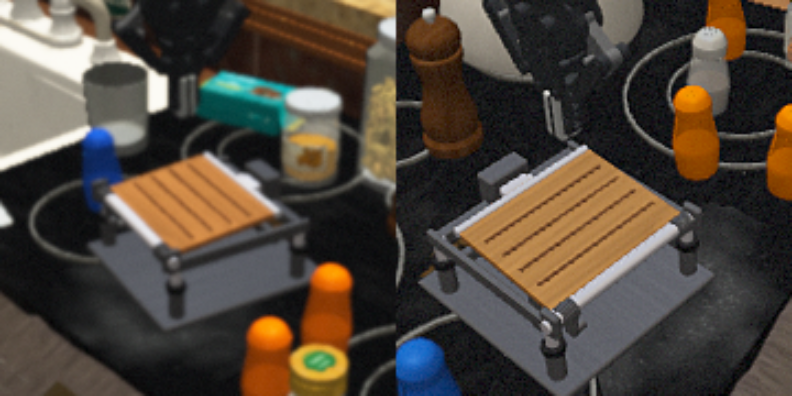

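The step is over and rests on the nose: its top rises from 74.5 to 84.5 mm over 120 mm, or 0.09 rad. The flat top will be at z≈0.0745. Now I press near the lip, keeping clear of the nose.

```bash
python3 -m crank '[[[0,0.1,0],[0,0,0]],[[0,0.1,0.1],[0,0,0]],[[0,0.1,0.19],[0,0,0]],[[0,0.1,0.205],[0,0,0]],[[0,0.1,0.21],[0,0,0]],[[0,0.1,0.21],[0,0,0]],[[0,0.1,0.21],[0,0,0]]]'; python3 -m crank '[[[0,0,0.005],[0,0,0]],[[0,0,0.01],[0,0,0]],[[0,0,0.01],[0,0,0]],[[0,0,0.01],[0,0,0]]]'
```

```text
time_s: 6.75
eef_pos: [0.6343, 0.0577, 0.0686]
ee_rot: [[0.23, 0.973, 0.004], [0.973, -0.23, -0.0], [0.001, 0.004, -1.0]]
force: [-0.8, -0.4, -0.6]
finger_gap: -0.0
grip_force: 0.0
time_s: 7.15
eef_pos: [0.6328, 0.0577, 0.0626]
ee_rot: [[0.23, 0.973, 0.0], [0.973, -0.23, -0.0], [0.0, 0.0, -1.0]]
force: [0.1, -0.1, 0.7]
finger_gap: 0.0
grip_force: 0.3
```

```bash
for i in 1 2; do python3 -m crank '[[[0,0,0.004],[0,0,0]],[[0,0,0.004],[0,0,0]],[[0,0,0.004],[0,0,0]]]' | grep -E "eef|^force"; done
```

```text
eef_pos: [0.633, 0.0577, 0.0614]
force: [-1.4, 0.6, 5.6]
eef_pos: [0.6324, 0.0577, 0.0586]
force: [-0.4, 0.0, -0.5]
```

```bash
for i in 1 2 3; do python3 -m crank '[[[0,0,0.004],[0,0,0]],[[0,0,0.004],[0,0,0]],[[0,0,0.004],[0,0,0]]]' | grep -E "eef|^force"; done
```

```text
eef_pos: [0.6325, 0.0577, 0.0572]
force: [0.0, 0.4, 0.0]
eef_pos: [0.6326, 0.0577, 0.0558]
force: [-0.2, 0.1, 0.6]
eef_pos: [0.6326, 0.0577, 0.0543]
force: [0.1, -0.5, -0.3]
```

```bash
for i in 1 2; do python3 -m crank '[[[0,0,0.003],[0,0,0]],[[0,0,0.003],[0,0,0]],[[0,0,0.003],[0,0,0]]]' | grep -E "eef|^force"; done
```

```text
eef_pos: [0.6329, 0.0577, 0.0533]
force: [1.0, 0.5, 0.7]
eef_pos: [0.6329, 0.0577, 0.0526]
force: [-1.1, -0.2, 4.8]
```

```bash
python3 -m crank '[[[0,0,-0.1],[0,0,0]],[[0,0,-0.2],[0,0,0]],[[0,0,-0.3],[0,0,0]],[[0,0,-0.4],[0,0,0]],[[0,0,-0.5],[0,0,0]],[[0,0,-0.5],[0,0,0]],[[0,0,-0.5],[0,0,0]]]' 1
python3 - <<'E'
from h import *
c=np.array([.5385,.0798]);ux=np.array([.973,-.23]);uy=np.array([.23,.973])
for n in ["scene","side"]:
    d=cam(n);W=cloud(d);z=W[...,2]
    r=(W[...,:2]-c); s=r@ux;t=r@uy
    print(n,[(k*10,*np.percentile(z[m]*1e3,[50]).round(1)) for k in range(1,13) for m in [(abs(t+.045 if n=="scene" else t-.045)<.015)&(abs(s-.01*k)<.004)&(z>.06)&(z<.13)] if m.sum()>2])
    q=W[...,:2]-[.6265,-.206];a=q@ux;b=q@uy
    m=(np.hypot(a,b)<.17)&(z>.03)&(z<.35)&(np.hypot(a,b)>.04)
    H,_,_=np.histogram2d(a[m],b[m],bins=[np.arange(-.16,.17,.02)]*2); 
    top=np.zeros((16,16),int)
    for i,j,zz in zip(((a[m]+.16)/.02).astype(int),((b[m]+.16)/.02).astype(int),z[m]): 
        if 0<=i<16 and 0<=j<16: top[i,j]=max(top[i,j],zz*1e3)
    print(top)
E
```

```text
time_s: 9.95
eef_pos: [0.6336, 0.0577, 0.2527]
ee_rot: [[0.23, 0.973, 0.003], [0.973, -0.23, -0.0], [0.001, 0.003, -1.0]]
force: [0.1, -0.7, -0.0]
finger_gap: 0.0851
grip_force: 0.0
scene [(10, np.float64(74.5)), (20, np.float64(74.8)), (30, np.float64(74.9)), (40, np.float64(74.3)), (50, np.float64(74.4)), (60, np.float64(74.5)), (70, np.float64(74.3)), (80, np.float64(73.8)), (90, np.float64(74.1)), (100, np.float64(74.4)), (110, np.float64(74.2)), (120, np.float64(73.2))]
[[  0   0   0   0   0 107 108 106   0  89  89   0   0   0   0   0]
 [  0   0   0   0   0 106 107 106   0  89  90   0   0   0   0   0]
 [  0   0   0   0   0   0   0   0   0   0   0   0   0   0   0   0]
 [  0   0   0   0   0   0   0   0   0   0   0   0   0   0   0   0]
 [  0   0   0   0   0   0   0   0   0   0   0  89  90   0   0   0]
 [100 101 101   0   0   0   0   0   0   0  46  90  89   0   0   0]
 [101 101 101   0   0   0   0   0   0   0   0  55   0   0   0   0]
 [101 101 100   0   0   0   0   0   0   0   0   0   0   0   0   0]
 [  0   0   0   0   0   0   0   0   0   0   0   0   0   0   0   0]
 [  0   0   0  78
[... 1122 characters left out ...]
   0   0  91  90  43   0   0]
 [103 104 104   0   0   0   0   0   0   0   0  87  83   0   0   0]
 [102 102 103   0   0   0   0   0   0   0   0   0   0   0   0   0]
 [  0   0   0   0   0   0   0   0   0   0   0   0   0   0   0   0]
 [  0   0   0  80  62   0   0   0   0   0   0   0   0   0   0   0]
 [  0   0  40  91  90   0   0   0   0   0   0   0   0   0   0   0]
 [  0   0   0  91  88   0   0   0   0   0   0   0   0   0   0   0]
 [  0   0   0   0   0   0   0   0   0   0   0   0   0   0   0   0]
 [  0   0   0   0   0   0   0   0   0   0   0   0   0   0   0   0]
 [  0   0   0   0   0   0  40  63  65  60  43   0   0   0   0   0]
 [  0   0   0   0  34  73  96 100 103 101  91  70   0   0   0   0]]
```

The step lies flat at 74.5 mm over its whole length, so it has clicked. Now to the salt.

```bash
python3 -m crank '[[[-0.12,0.03,0],[0,0,0]],[[-0.24,0.06,0],[0,0,0]],[[-0.36,0.09,0],[0,0,0]],[[-0.48,0.12,0],[0,0,0]],[[-0.6,0.136,0],[0,0,0]],[[-0.645,0.136,0.05],[0,0,0]],[[-0.645,0.136,0.17],[0,0,0]],[[-0.645,0.136,0.29],[0,0,0]],[[-0.645,0.136,0.36],[0,0,0]],[[-0.645,0.136,0.36],[0,0,0]],[[-0.645,0.136,0.36],[0,0,0]],[[-0.645,0.136,0.36],[0,0,0]]]'
python3 - <<'E'
from h import *
o=ctrl.get_obs();p=o["eef_pos"];ux=np.array([.973,-.23]);uy=np.array([.23,.973])
for n in ["scene","side"]:
    d=cam(n);W=cloud(d);z=W[...,2];q=W[...,:2]-p[:2];a=q@ux;b=q@uy
    m=(abs(a)<.1)&(abs(b)<.1)&(z>.13)&(z<.165);print(n,"finger zmin",np.percentile(z[m],1).round(4),"a",np.percentile(a[m],[1,99]).round(4),"b",np.percentile(b[m],[2,98]).round(4))
    q=W[...,:2]-[.6265,-.206];m=(np.hypot(q[...,0],q[...,1])<.035)&(z>.02)&(z<.1);P=W[m];print("salt",cv2.minEnclosingCircle(P[:,:2].astype(np.float32)))
E
```

```text
time_s: 11.25
eef_pos: [0.6275, -0.2064, 0.1099]
ee_rot: [[0.23, 0.973, 0.003], [0.973, -0.23, -0.001], [-0.001, 0.003, -1.0]]
force: [0.1, -0.3, 0.7]
finger_gap: 0.0855
grip_force: 0.0
scene finger zmin 0.1439 a [-0.0568  0.055 ] b [-0.0107  0.0107]
salt ((0.6261212825775146, -0.20722104609012604), 0.021927813068032265)
side finger zmin 0.1461 a [-0.056   0.0564] b [-0.0106  0.0114]
salt ((0.6268612146377563, -0.20301298797130585), 0.021522577852010727)
```

```bash
python3 -m crank '[[[0,0,0.08],[0,0,0]],[[0,0,0.16],[0,0,0]],[[0,0,0.22],[0,0,0]],[[0,0,0.255],[0,0,0]],[[0,0,0.255],[0,0,0]],[[0,0,0.255],[0,0,0]]]'; python3 -m crank '[[[0,0,0],[0,0,0]],[[0,0,0],[0,0,0]],[[0,0,0],[0,0,0]],[[0,0,0],[0,0,0]],[[0,0,0],[0,0,0]],[[0,0,0],[0,0,0]],[[0,0,0],[0,0,0]],[[0,0,0],[0,0,0]],[[0,0,0],[0,0,0]],[[0,0,0],[0,0,0]]]' 0 25
```

```text
time_s: 11.95
eef_pos: [0.6273, -0.2063, 0.0074]
ee_rot: [[0.23, 0.973, 0.002], [0.973, -0.23, -0.001], [-0.0, 0.002, -1.0]]
force: [-0.9, -0.3, 0.3]
finger_gap: 0.0854
grip_force: 0.0
time_s: 12.95
eef_pos: [0.6272, -0.2063, 0.0074]
ee_rot: [[0.23, 0.973, 0.002], [0.973, -0.23, -0.001], [-0.0, 0.003, -1.0]]
force: [-1.2, 0.3, 6.7]
finger_gap: 0.0404
grip_force: 24.9
```

```bash
python3 -m crank '[[[0,0,-0.04],[0,0,0]],[[0,0,-0.12],[0,0,0]],[[0,0,-0.24],[0,0,0]],[[0,0,-0.36],[0,0,0]],[[0,0,-0.45],[0,0,0]],[[0,0,-0.45],[0,0,0]],[[0,0,-0.45],[0,0,0]]]'
python3 - <<'E'
from h import *
o=ctrl.get_obs();p=o["eef_pos"];a_=[]
for n in ["scene","side"]:
    d=cam(n);W=cloud(d);z=W[...,2];q=W[...,:2]-p[:2]
    m=(np.hypot(q[...,0],q[...,1])<.03)&(z>.1)&(z<.23);P=W[m];v,u=np.where(m)
    print(n,"zmin",np.percentile(P[:,2],[.5,2]).round(4),cv2.minEnclosingCircle(P[P[:,2]<.2][:,:2].astype(np.float32)))
    for lo in np.arange(.14,.23,.01):
        k=(P[:,2]>=lo)&(P[:,2]<lo+.01)
        if k.sum()>3: print(round(lo,2),k.sum(),P[k].mean(0).round(4))
    y,x=int(np.median(v)),int(np.median(u));a_.append(cv2.cvtColor(d["image"],cv2.COLOR_RGB2BGR)[max(0,y-60):max(0,y-60)+120,x-60:x+60])
cv2.imwrite("pics/p5.png",cv2.resize(np.hstack(a_),None,fx=3.2,fy=3.2))
E
```

```text
time_s: 13.65
eef_pos: [0.6268, -0.2062, 0.1867]
ee_rot: [[0.23, 0.973, 0.002], [0.973, -0.23, -0.001], [-0.0, 0.002, -1.0]]
force: [-0.5, 0.4, -1.4]
finger_gap: 0.0404
grip_force: 25.5
scene zmin [0.1811 0.1821] ((0.624749481678009, -0.20698657631874084), 0.02095632627606392)
0.18 103 [ 0.6146 -0.213   0.1856]
0.19 122 [ 0.6138 -0.2134  0.1949]
0.2 129 [ 0.6126 -0.2171  0.2052]
0.21 157 [ 0.6161 -0.2184  0.215 ]
0.22 161 [ 0.6176 -0.2177  0.2251]
side zmin [0.1811 0.1825] ((0.6242653131484985, -0.2021169662475586), 0.02067151665687561)
0.18 77 [ 0.6192 -0.1927  0.1855]
0.19 89 [ 0.6189 -0.1914  0.1953]
0.2 87 [ 0.6198 -0.1904  0.2049]
0.21 115 [ 0.6232 -0.1912  0.2148]
0.22 130 [ 0.625  -0.1931  0.2251]
```

View pics/p5.png

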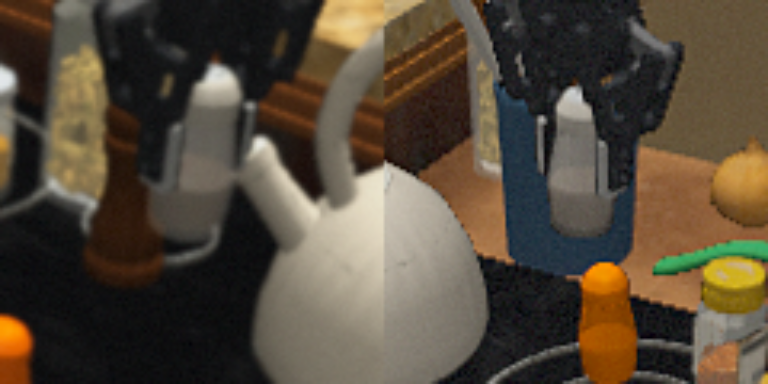

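The shaker is held between the pads, bottom at z≈0.18, looking roughly upright. I compare its slices with the standing pose to detect any tilt.

```bash
python3 - <<'E'
from h import *
o=ctrl.get_obs();p=o["eef_pos"]
for n in ["scene","side"]:
    W0=np.load(n+"0.npz")["W"];W1=cloud(cam(n))
    for lo in np.arange(.005,.055,.01):
        r=[]
        for W,c,dz in((W0,[.6265,-.206],0),(W1,[.6255,-.205],.1793)):
            z=W[...,2]-dz;q=W[...,:2]-c;m=(np.hypot(q[...,0],q[...,1])<.027)&(z>=lo)&(z<lo+.01);P=W[m]
            r.append((m.sum(),P[:,:2].min(0).round(4),P[:,:2].max(0).round(4)))
        print(n,round(lo,3),*r)
E
```

```text
scene 0.005 (np.int64(76), array([ 0.6068, -0.2262]), array([ 0.6327, -0.1899])) (np.int64(122), array([ 0.6038, -0.2264]), array([ 0.634 , -0.1899]))
scene 0.015 (np.int64(84), array([ 0.6065, -0.2283]), array([ 0.6361, -0.1934])) (np.int64(122), array([ 0.6031, -0.2273]), array([ 0.6341, -0.1894]))
scene 0.025 (np.int64(104), array([ 0.605 , -0.2283]), array([ 0.6357, -0.1884])) (np.int64(130), array([ 0.5986, -0.2277]), array([ 0.6469, -0.202 ]))
scene 0.035 (np.int64(117), array([ 0.6056, -0.2281]), array([ 0.6347, -0.1896])) (np.int64(134), array([ 0.5991, -0.2272]), array([ 0.6478, -0.2049]))
scene 0.045 (np.int64(106), array([ 0.6063, -0.2263]), array([ 0.6357, -0.1904])) (np.int64(133), array([ 0.599 , -0.2254]), array([ 0.6471, -0.2053]))
side 0.005 (np.int64(21), array([ 0.6084, -0.2138]), array([ 0.6157, -0.1919])) (np.int64(90), array([ 0.6046, -0.2133]), array([ 0.6406, -0.1837]))
side 0.015 (np.int64(25), array([ 0.6076, -0.2083]), array([ 0.615 , -0.1921])) (np.int64(91), array([ 0.6035, -0.2101]), array([ 0.6432, -0.1823]))
side 0.025 (np.int64(36), array([ 0.6072, -0.2139]), array([ 0.6441, -0.1886])) (np.int64(99), array([ 0.5988, -0.206 ]), array([ 0.6522, -0.1839]))
side 0.035 (np.int64(75), array([ 0.6074, -0.2168]), array([ 0.6462, -0.1861])) (np.int64(100), array([ 0.6023, -0.206 ]), array([ 0.6518, -0.1847]))
side 0.045 (np.int64(77), array([ 0.6081, -0.2143]), array([ 0.6445, -0.1854])) (np.int64(110), array([ 0.601 , -0.2093]), array([ 0.6524, -0.1869]))
```

```bash
python3 -m crank '[[[0.05,-0.017,0],[0,0,0]],[[0.15,-0.05,0],[0,0,0]],[[0.25,-0.087,0],[0,0,0]],[[0.35,-0.121,0],[0,0,0]],[[0.45,-0.156,0],[0,0,0]],[[0.54,-0.187,0],[0,0,0]],[[0.61,-0.212,0],[0,0,0]],[[0.644,-0.2235,0],[0,0,0]],[[0.644,-0.2235,0],[0,0,0]],[[0.644,-0.2235,0.07],[0,0,0]],[[0.644,-0.2235,0.14],[0,0,0]],[[0.644,-0.2235,0.2],[0,0,0]],[[0.644,-0.2235,0.235],[0,0,0]],[[0.644,-0.2235,0.235],[0,0,0]],[[0.644,-0.2235,0.235],[0,0,0]],[[0.644,-0.2235,0.235],[0,0,0]]]'
python3 - <<'E'
from h import *
o=ctrl.get_obs();p=o["eef_pos"];c=np.array([.5385,.0798]);ux=np.array([.973,-.23]);uy=np.array([.23,.973])
for n in ["scene","side"]:
    W=cloud(cam(n));z=W[...,2];q=W[...,:2]-c;s=q@ux;t=q@uy
    m=(np.hypot(s-.06,t)<.03)&(z>.08)&(z<.108);P=W[m];print(n,m.sum(),"zmin",np.percentile(P[:,2],[.5,2,5]).round(4),"s",s[m].min().round(4),s[m].max().round(4),"t",t[m].min().round(4),t[m].max().round(4))
E
```

```text
time_s: 15.45
eef_pos: [0.5997, 0.0645, 0.0931]
ee_rot: [[0.231, 0.973, 0.002], [0.973, -0.231, -0.0], [0.0, 0.002, -1.0]]
force: [1.0, 0.1, -1.2]
finger_gap: 0.0404
grip_force: 25.5
scene 144 zmin [0.0862 0.0872 0.0883] s 0.0436 0.0783 t -0.0221 0.0092
side 177 zmin [0.088  0.0893 0.0903] s 0.042 0.0733 t -0.0142 0.0205
```

```bash
python3 -m crank '[[[0,0,0.008],[0,0,0]],[[0,0,0.016],[0,0,0]],[[0,0,0.022],[0,0,0]],[[0,0,0.022],[0,0,0]],[[0,0,0.022],[0,0,0]]]'| grep -E "eef|^force"; python3 -m crank '[[[0,0,0.004],[0,0,0]],[[0,0,0.004],[0,0,0]],[[0,0,0.004],[0,0,0]]]' | grep -E "eef|^force"
```

```text
eef_pos: [0.5983, 0.0654, 0.0829]
force: [-0.0, -0.1, -1.6]
eef_pos: [0.5985, 0.0654, 0.0815]
force: [0.2, -0.8, -2.1]
```

```bash
python3 -m crank '[[[0,0,0.002],[0,0,0]],[[0,0,0.002],[0,0,0]],[[0,0,0.002],[0,0,0]]]' | grep -E "eef|^force"
```

```text
eef_pos: [0.5987, 0.0653, 0.0812]
force: [-1.2, 0.0, 3.2]
```

Contact at the expected height (+4.7 N change). I release and lift.

```bash
python3 -m crank '[[[0,0,0],[0,0,0]],[[0,0,0],[0,0,0]],[[0,0,0],[0,0,0]],[[0,0,0],[0,0,0]],[[0,0,0],[0,0,0]],[[0,0,0],[0,0,0]],[[0,0,0],[0,0,0]],[[0,0,0],[0,0,0]],[[0,0,0],[0,0,0]],[[0,0,0],[0,0,0]]]' 1 | grep -E "force|gap"; python3 -m crank '[[[0,0,-0.05],[0,0,0]],[[0,0,-0.12],[0,0,0]],[[0,0,-0.22],[0,0,0]],[[0,0,-0.32],[0,0,0]],[[0,0,-0.4],[0,0,0]],[[0,0,-0.4],[0,0,0]],[[0,0,-0.4],[0,0,0]],[[0,0,-0.4],[0,0,0]]]'
python3 - <<'E'
from h import *
c=np.array([.5385,.0798]);ux=np.array([.973,-.23]);uy=np.array([.23,.973]);a_=[]
for n,(x,y) in dict(scene=(210,110),side=(190,160)).items():
    d=cam(n);W=cloud(d);z=W[...,2];q=W[...,:2]-c;s=q@ux;t=q@uy
    for lo,hi in((.08,.1),(.1,.125),(.125,.145),(.15,.18)):
        m=(np.hypot(s-.06,t)<.045)&(z>lo)&(z<hi)
        P=np.c_[s[m],t[m]].astype(np.float32); print(n,lo,m.sum(),np.round(cv2.minEnclosingCircle(P)[0],4) if len(P)>3 else "",np.round(z[m].max(),4) if len(P) else "")
    for k,cc in dict(A=(.478,-.2035),C=(.5695,-.321)).items():
        r=W[...,:2]-cc;m=(np.hypot(r[...,0],r[...,1])<.04)&(z>.02)&(z<.12);print(k,np.round(cv2.minEnclosingCircle(W[m][:,:2].astype(np.float32)),3) if 0 else np.round(cv2.minEnclosingCircle(W[m][:,:2].astype(np.float32))[0],3))
    m=(abs(t+.05 if n=="scene" else t-.05)<.012)&(abs(s-.105)<.008)&(z>.06)&(z<.1);print("lip top",np.median(z[m]).round(4))
    a_.append(cv2.cvtColor(d["image"],cv2.COLOR_RGB2BGR)[y:y+180,x:x+180])
cv2.imwrite("pics/p6.png",cv2.resize(np.hstack(a_),None,fx=2.2,fy=2.2))
E
```

```text
force: [0.0, -0.5, 1.0]
finger_gap: 0.0856
grip_force: 0.0
time_s: 18.45
eef_pos: [0.5978, 0.0653, 0.2394]
ee_rot: [[0.23, 0.973, -0.002], [0.973, -0.23, -0.0], [-0.001, -0.002, -1.0]]
force: [0.5, 0.2, -0.8]
finger_gap: 0.0856
grip_force: 0.0
scene 0.08 141 [ 0.0608 -0.0031] 0.0999
scene 0.1 233 [ 0.0601 -0.0031] 0.1248
scene 0.125 154 [ 0.0608 -0.0046] 0.145
scene 0.15 146 [ 0.0624 -0.0052] 0.1643
A [ 0.478 -0.205]
C [ 0.569 -0.322]
lip top 0.0741
side 0.08 193 [0.0599 0.0017] 0.0998
side 0.1 329 [0.0599 0.0009] 0.125
side 0.125 232 [ 0.0598 -0.0002] 0.145
side 0.15 278 [ 0.0598 -0.0017] 0.1656
A [ 0.478 -0.203]
C [ 0.57  -0.321]
lip top 0.0744
```

View pics/p6.png

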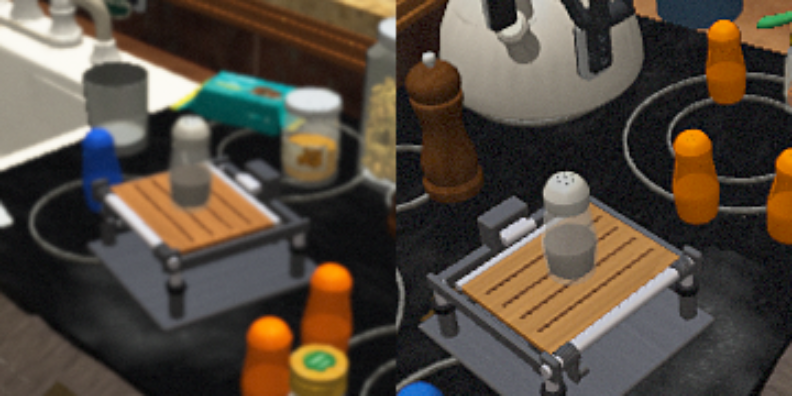

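The shaker stands upright mid-step (s = 60 mm, t ≈ -1 mm). The step is still flat, the jars have not moved and the gripper is clear.

```bash
python3 -c "
from bench import ctrl
print(ctrl.job_done())"
```

```text
the job is handed in; nothing more can be done
None
```

The job is handed in: the step is clicked flat under its catch, the salt shaker stands upright within about 2 mm of the step's middle, and both spice jars are where they stood; the hand-in returned no verdict.

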